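# Turn a cover plate over against the turning fence

### The arm

A 6-joint arm with a two-finger parallel gripper is mounted at the origin on the work surface. World frame = base frame: x ahead of the robot, y to its left, z up, the work surface at z = 0. Lengths are in m, angles in rad, forces in N, time in s.
With the tool pointing down it reaches from about 0.35 to 0.775 m from the base axis. Payload 7.3 kg.
Tool frame: the origin (TCP) lies at the very end of the fingers, on their centre line; the grasp point (between the pads) lies 19 mm behind it; z points along the fingers, x is the direction in which the jaws open and shut, and the axes are right-handed (so a half turn about z gives the same grasp; the last joint's range is limited). The gripper opens to 92 mm and grips with 3 to 60 N. Pads are 19 mm wide; open, the fingers measure 130 mm over their backs; the gripper's body (75 mm by 190 mm) begins 47 mm behind the grasp point.
Start: joints at [0.972, 0.342, 1.524, -0, 1.275, -0.146], TCP at [0.23, 0.472, 0.227] pointing down, gripper open.
Joint ranges: [-2.53, 2.53], [-0.77, 2.02], [0.04, 2.7], [-1, 4.14], [0.28, 2.66], [-3.11, 3.11]. Speed limits (rad/s): [2.57, 2.57, 3.14, 3.14, 3.14, 3.14].

### API

Orientations are given as [roll, pitch, yaw] about the fixed x, y, z axes, in that order (R = Rz(yaw) Ry(pitch) Rx(roll)).
In Python, from cell import robot, read_camera, nets gives the robot as it stands. The module is installed in compiled form; this text tells all that it offers.
- The arm moves only by the tool carry_out, never from a script. Its arguments are lists of equal length, an entry for each row: "translation": the shift along the tool's x, y, z in m, a list of three; "turn": the turn, a rotation vector about the tool's x, y, z in rad, a list of three; "gripper": the gripper's target within -1 to 1 (shut at 1, half-way at 0, fully open at -1). A call has 1 to 10 rows; each row shifts and turns the commanded pose from where the row before left it, along the tool's axes as they then stand; what a row does not reach is not made up. A row lasts 1/10 s, in which the tool goes at most 50 mm and 8.59 degrees, less where a joint would pass 70% of its speed; a pose out of reach is approached as far as the arm can. A call with a gripper value outside its range is refused whole. The fingers move at their own pace and stop on an object; "squeeze" is the grip in N (left out, the last holds). Time passes only in rows, so rows that do not move let the fingers close. It gives the time, the measured TCP pose, the force and the opening at its end, in the units of the state.
- robot.observe(): the state, without advancing time (a new reading comes with each control period).
- read_camera(name): name is "side" or "top"; returns a dict with "img" (420x560x3 uint8, red, green, blue), "fx", "fy", "cx", "cy" (pixels), "distortion" ([k1, k2, p1, p2, k3] as OpenCV has them; the pictures are not rectified), "world_from_camera" (4x4, takes a point from camera to world coordinates). Camera axes: x right, y down, z forward; pixel columns grow to the right and rows downward; lengths in m; the calibration is good to about 2 mm. A picture is of the moment at which its call begins. There is no depth.
- robot.hand_in(): hands the job in, once; it reports no verdict.
Trained networks look in a picture, given as the dict that the camera call returned (one of the last four; its "shot" number tells which), for a name from the list of things; names that differ only in an ending like _2 or _b are one class to them, and where a whole thing is asked for, a point or a joint stands for the part that bears it (a point fixed in the world has none). Each returns a list of dicts, best first, with "score" (0 to 1); they miss things now and then, are a little off and sometimes report something else, mostly with a low value. They report only what shows in the picture. A call takes as long as a camera call. They do not tell look-alikes from the thing itself.
- nets.regions_of(picture, name): "region" (420x560 bool, what is visible of it) and "pixel" ([column, row] in pixels, amid what is visible of it).
- nets.tip_of(picture, name): "pixel" ([column, row] in pixels: a listed point, or the origin of a listed thing).
The state is a dict: "time": time; "qpos": joint angles; "qvel": joint speeds; "joint_efforts": joint torques, N m; "tool_pos": TCP position; "tool_rot": TCP orientation; "contact_force": force on the tool from outside, world axes, zero at the start; "torque": the same for the moment, N m; "opening": finger opening in m.
Only numpy, scipy, OpenCV 4.12 (cv2) and the standard library are available. Lean on these libraries where they do the work, as an engineer would, in place of code of your own. Each camera call takes 0.05 s, during which the arm holds its last target. There are 200 camera calls.

### The job

The cover plate in front of the white fence lies bare metal side up. Push it along the bench against the fence until it rides up and stands leaning on it, then push its top edge back over towards the robot so that it drops flat on the bench in front of the fence, painted blue side up. Only push with the fingers, never pick the plate up off the bench, and leave everything else on the bench where it is.

Things in the scene. Friction and masses are not known exactly. Their poses are not given: they have to be found in the camera images.
- plate: Cover plate to turn over: rigid metal, 110 x 80 x 8 mm, about 0.19 kg. Origin at its centre; x along the 110 mm side (roughly to the fence at the start), y along the 80 mm side, z out of the bare aluminium face (with a round seal seat): up at the start, down when turned over. The -z face is blue. Friction on the bench about 0.6.
- fence: Turning fence, fixed: white slippery plastic (friction about 0.15), 200 mm long along its y, 62 mm high. Origin on the bench straight under its top front edge, mid length; z up; its front looks to -x (roughly to the robot). Its wall is 8 mm thick; a 6 mm high foot reaches back to x = 30 mm. Straight behind the origin at least 60 mm of bench is free.
- fence_toe (a point): Front toe of the fence on the bench, 32 mm before its origin, mid length. From here the front face rises hollow (x, z in the fence frame, mm): (-32, 0) to (-19, 14) to (-8, 36) to (0, 62), ever steeper. A plate pushed square along +x by its near edge therefore rides up by its leading edge.
- fence_top (a point): Top front edge of the fence, 62 mm above its origin, mid length. With its lower edge at the toe the plate leans on this edge at about 63 degrees, stays there when let go, and stands about 40 mm higher than the fence, where it can be pushed from behind.
- edge_front (a point): On the plate: middle of its -x edge (80 mm long; the one nearest the robot at the start), mid thickness, 55 mm from the centre.
- edge_back (a point): On the plate: middle of its +x edge (80 mm long; the one nearest the fence at the start, which rides up), mid thickness.
- edge_left (a point): On the plate: middle of its +y edge (110 mm long), mid thickness, 40 mm from the centre.
- edge_right (a point): On the plate: middle of its -y edge (110 mm long), mid thickness.
- done_plate: A like plate lying blue side up at the right side of the bench, already turned: leave it. Origin at its centre.
- fitting: Brass pipe fitting, 28 mm wide, 46 mm high, standing to the left (+y) of the plate. Origin under its centre. Leave it.
- jar: Closed jar with red lid, 44 mm wide, 55 mm high, standing to the right (-y) of the plate. Origin under its centre. Leave it.
- screwdriver: Screwdriver with a yellow handle, lying at the left side of the bench, along x. Leave it.
- gauge: Round pressure gauge 64 mm across, 26 mm high, lying face up behind the fence. Leave it.
- valve_knob: Yellow valve knob 48 mm across, 26 mm high, behind the fence. Leave it.
- flow_tube: Clear flow tube with metal ends, 38 mm across, 114 mm high, standing behind the fence. Leave it.
There are look-alikes about, which are no part of the job. Leave any orange look-alike of the plate alone.

How it is judged:
By the outcome, as a careful person would: the job done as asked, in the order asked, and still so for the second after the job is handed in, with the robot touching nothing.
It also fails if it takes over 45 s, if anything falls off the work surface, if the arm or the gripper's body presses on something with over 40 N, if the wrist force passes 120 N, or if a joint passes its speed limit or range.

## Working session

There is one attempt and no reset: what is moved stays moved. The work goes in short steps, Python scripts to look and compute and a tool call to move; the robot and the scene stay as the last step left them, time stands still between calls to the robot, and variables do not carry over. Pictures are saved under pics/ and viewed, about 8 in all and at most 12, crops included, and the job is handed in when it is done.

Besides the shell and the picture viewer there is one more tool, called after "Call:" as name(argument=value, ...), one argument or row to a line, values as JSON. carry_out: Moves the arm, as the interface text tells. Its arguments: {"type":"object","properties":{"translation":{"type":"array","items":{"type":"array","items":{"type":"number"}}},"turn":{"type":"array","items":{"type":"array","items":{"type":"number"}}},"gripper":{"type":"array","items":{"type":"number"}},"squeeze":{"type":"number"}},"required":["translation","turn","gripper"]}

```bash
mkdir -p pics; cat > h.py <<'E'
import numpy as np, cv2
from cell import robot, read_camera, nets
def ray(p,px):
    K=np.array([[p['fx'],0,p['cx']],[0,p['fy'],p['cy']],[0,0,1]])
    u=cv2.undistortPoints(np.array([[px]],float),K,np.array(p['distortion'],float))[0,0]
    T=np.array(p['world_from_camera']); d=T[:3,:3]@[u[0],u[1],1]
    return T[:3,3],d
def at(p,px,z):
    o,d=ray(p,px); return o+d*(z-o[2])/d[2]
def proj(p,X):
    T=np.linalg.inv(np.array(p['world_from_camera']))
    K=np.array([[p['fx'],0,p['cx']],[0,p['fy'],p['cy']],[0,0,1]])
    r,_=cv2.Rodrigues(T[:3,:3]); return cv2.projectPoints(np.array([X],float),r,T[:3,3],K,np.array(p['distortion'],float))[0][0,0]
def save(p,n): cv2.imwrite('pics/'+n+'.png',p['img'][:,:,::-1])
E
python3 - <<'E'
from h import *
np.set_printoptions(precision=4,suppress=True)
for c in ['top','side']:
    p=read_camera(c); save(p,c+'0'); print(c,np.array(p['world_from_camera'])[:3,3])
    for n,z in [('plate',.008),('fence',0),('fence_toe',0),('fence_top',.062),('edge_front',.004),('edge_back',.004),('edge_left',.004),('edge_right',.004),('fitting',0),('jar',0),('flow_tube',0)]:
        for r in nets.tip_of(p,n)[:3]: print(n,round(r['score'],2),np.round(r['pixel'],1),at(p,r['pixel'],z))
print(robot.observe())
E
```

```text
top [ 0.4116 -0.0115  1.426 ]
plate 0.88 [286.  241.7] [0.4973 0.0002 0.008 ]
plate 0.78 [201.9 214.4] [0.5653 0.2242 0.008 ]
plate 0.72 [345.2 300.3] [ 0.3477 -0.1563  0.008 ]
fence 0.98 [289.3 200.7] [ 0.6069 -0.0065  0.    ]
fence 0.31 [295.6 135.9] [ 0.7838 -0.0204  0.    ]
fence_toe 0.67 [284.9 208. ] [0.5872 0.0049 0.    ]
fence_top 0.82 [291.  198.3] [ 0.6046 -0.0109  0.062 ]
edge_front 0.89 [191.5 198.4] [0.6081 0.2545 0.004 ]
edge_front 0.78 [363.8 302.8] [ 0.3418 -0.2053  0.004 ]
edge_front 0.59 [292.3 264.3] [ 0.4387 -0.0173  0.004 ]
edge_back 0.84 [287. 223.] [ 0.5469 -0.0015  0.004 ]
edge_back 0.7 [216.8 233.3] [0.5162 0.1834 0.004 ]
edge_back 0.67 [324.6 299. ] [ 0.35  -0.103  0.004]
edge_left 0.81 [343.2 315.4] [ 0.3084 -0.152   0.004 ]
edge_left 0.73 [221.4 138.5] [0.7729 0.1799 0.004 ]
edge_left 0.6 [275.7 245.8] [0.4863 0.0271 0.004 ]
edge_right 0.86 [187.1 222.3] [0.5439 0.2638 0.004 ]
edge_right 0.84 [349.4 284.8] [ 0.3879 -0.1672  0.004 ]
edge_right 0.59 [305.  239.9] [ 0.5032 -0.0496  0.004 ]
fitting 0.55 [288.2 199.1] [ 0.6111 -0.0035  0.    ]
fitting 0.49 [228
[... 1040 characters left out ...]
1.7] [0.7718 0.172  0.004 ]
edge_right 0.57 [222.7 291.9] [ 0.3969 -0.1687  0.004 ]
fitting 0.53 [241.7 197.6] [0.4836 0.1246 0.    ]
jar 0.67 [259.  281.4] [ 0.4878 -0.1544 -0.    ]
flow_tube 0.59 [379.7 264.9] [ 0.7966 -0.1657  0.    ]
{'time': 1.2, 'qpos': array([ 0.972 ,  0.342 ,  1.5241, -0.    ,  1.2754, -0.146 ]), 'qvel': array([-0.0009,  0.0022, -0.0008,  0.0005, -0.002 , -0.0018]), 'joint_efforts': array([  0.0003, -43.1117, -24.4493,   0.0718,   0.0482,   0.    ]), 'tool_pos': array([0.2297, 0.4721, 0.2267]), 'tool_rot': array([ 3.1416, -0.0001,  1.118 ]), 'contact_force': array([0.7992, 0.0546, 0.6961]), 'torque': array([ 0.0162, -0.0183,  0.0005]), 'opening': 0.09156160791157009}
```

```bash
python3 -c "
import cv2;a=cv2.imread('pics/top0.png');b=cv2.imread('pics/side0.png');import numpy as np
cv2.imwrite('pics/both0.png',cv2.resize(np.vstack([a,b]),(560,840))[:, :] if 0 else np.vstack([a,b])[::1,::1][:840])
"
```

```text
(no output)
```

View pics/top0.png

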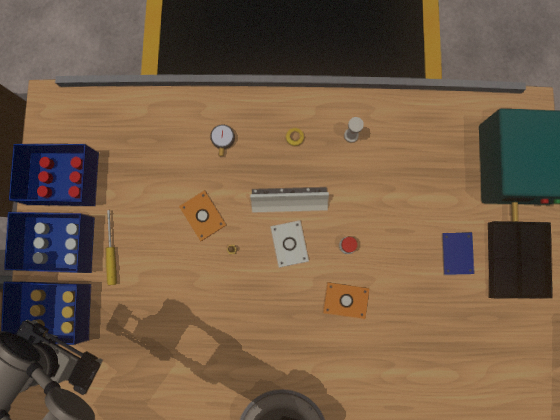

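View pics/side0.png

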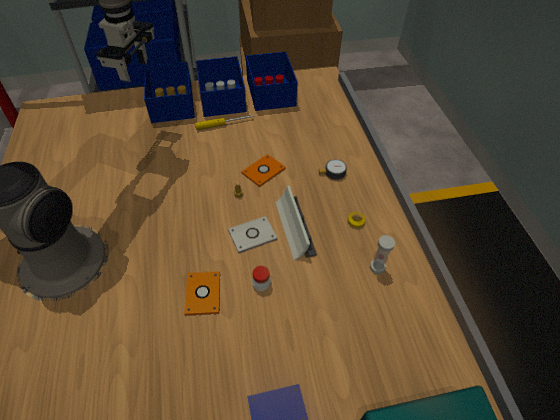

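The bare-metal plate shows at top (290,243) and side (253,233). It could be confused with orange look-alikes at top (203,215) and (346,300), or with the blue done_plate at (458,253). I choose the silver one in front of the fence. Next I measure its outline and the fence line, with one close crop.

```bash
cat >> h.py <<'E'
def rect(p,name,z,near):
    for r in nets.regions_of(p,name):
        if np.hypot(*(np.array(r['pixel'])-near))<25:
            c=max(cv2.findContours(r['region'].astype(np.uint8),0,2)[0],key=cv2.contourArea)[:,0]
            W=np.array([at(p,q,z)[:2] for q in c.astype(float)])
            (cx,cy),(w,h),a=cv2.minAreaRect((W*1000).astype(np.float32))
            return np.round([cx,cy,w,h,a],1),round(r['score'],2)
E
python3 - <<'E'
from h import *
p=read_camera('top'); s=read_camera('side')
print(rect(p,'plate',.008,[290,243]),rect(s,'plate',.008,[253,233]))
for r in nets.regions_of(p,'fence')[:1]:
    m=r['region']; c=max(cv2.findContours(m.astype(np.uint8),0,2)[0],key=cv2.contourArea)
    print(cv2.minAreaRect(c), cv2.boundingRect(c))
    # front toe line: lowest row per column
    cols=np.where(m.any(0))[0][4:-4]
    P=np.array([at(p,[q,np.where(m[:,q])[0].max()+.5],0)[:2] for q in cols])
    k=np.polyfit(P[:,1],P[:,0],1); print('toe x=%.4f + %.4f y'%(k[1],k[0]),P[0],P[-1])
cr=p['img'][170:290,200:380]; cv2.imwrite('pics/crop1.png',cv2.resize(cr,None,fx=4.4,fy=4.4,interpolation=2)[:,:,::-1])
E
```

```text
(array([493.1,  -9.4, 112.9,  83.8,  13.5]), 0.9) (array([492.7, -14.8, 112.6,  84.4,  12.4]), 0.82)
((290.0111083984375, 198.98838806152344), (23.51665496826172, 78.138916015625), 88.69805145263672) (251, 187, 79, 25)
toe x=0.5803 + -0.0528 y [0.57640845 0.08400609] [ 0.58503339 -0.1014596 ]
```

View pics/crop1.png

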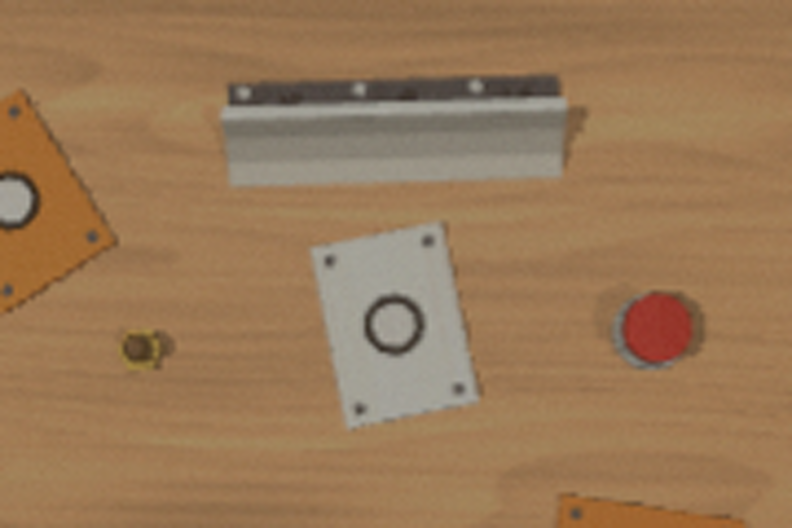

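The crop confirms it: a silver plate with a seal ring, yawed about +13°. The fence is at yaw about +3°, with its toe at x≈0.581. I'll move to a spot in front of the plate's near edge, with the gripper half open and squared to the fence.

Call:
carry_out(
  translation=[
    [0, 0, 0],
    [0, 0, 0],
    [0, 0, 0],
    [0, 0, 0],
    [-0.0355, 0.0103, 0],
    [-0.0355, 0.0103, 0],
    [-0.0355, 0.0103, 0],
    [-0.0355, 0.0103, 0],
    [-0.0355, 0.0103, 0],
    [-0.0355, 0.0103, 0],
  ],
  turn=[
    [0, 0, -0.1265],
    [0, 0, -0.1265],
    [0, 0, -0.1265],
    [0, 0, -0.1265],
    [0, 0, 0],
    [0, 0, 0],
    [0, 0, 0],
    [0, 0, 0],
    [0, 0, 0],
    [0, 0, 0],
  ],
  gripper=[0, 0, 0, 0, 0, 0, 0, 0, 0, 0],
)

```text
time: 2.45
tool_pos: [0.303, 0.2614, 0.2269]
tool_rot: [3.141, -0.0, 1.624]
contact_force: [1.0, -0.6, 0.3]
opening: 0.0459
```

Call:
carry_out(
  translation=[
    [-0.0355, 0.0103, 0],
    [-0.0355, 0.0103, 0],
    [-0.0355, 0.0103, 0],
    [-0.0355, 0.0103, 0],
    [-0.0355, 0.0103, 0],
    [-0.0355, 0.0103, 0],
    [-0.0355, 0.0103, 0],
    [-0.0355, 0.0103, 0],
    [0, 0, 0.03],
    [0, 0, 0.03],
  ],
  turn=[
    [0, 0, 0],
    [0, 0, 0],
    [0, 0, 0],
    [0, 0, 0],
    [0, 0, 0],
    [0, 0, 0],
    [0, 0, 0],
    [0, 0, 0],
    [0, 0, 0],
    [0, 0, 0],
  ],
  gripper=[0, 0, 0, 0, 0, 0, 0, 0, 0, 0],
)

```text
time: 3.45
tool_pos: [0.401, -0.0178, 0.1665]
tool_rot: [3.139, 0.001, 1.621]
contact_force: [0.1, -1.2, -0.0]
opening: 0.0457
```

Call:
carry_out(
  translation=[
    [0, 0, 0.035],
    [0, 0, 0.035],
    [0, 0, 0.035],
    [0, 0, 0.03],
    [0, 0, 0.017],
    [0, 0, 0.008],
    [0, 0, 0.003],
    [0, 0, 0],
    [0, 0, 0],
  ],
  turn=[
    [0, 0, 0],
    [0, 0, 0],
    [0, 0, 0],
    [0, 0, 0],
    [0, 0, 0],
    [0, 0, 0],
    [0, 0, 0],
    [0, 0, 0],
    [0, 0, 0],
  ],
  gripper=[0, 0, 0, 0, 0, 0, 0, 0, 0],
)

```text
time: 4.35
tool_pos: [0.4008, -0.0166, 0.0045]
tool_rot: [3.14, 0.0, 1.624]
contact_force: [-0.3, 0.5, -0.6]
opening: 0.0461
```

Call:
carry_out(
  translation=[
    [0, 0, 0.0025],
    [0, 0.007, 0],
    [0, 0.007, 0],
    [0, 0.006, 0],
    [0, 0.006, 0],
    [0, 0.006, 0],
    [0, 0.006, 0],
    [0, 0.006, 0],
    [0, 0.006, 0],
    [0, 0, 0],
  ],
  turn=[
    [0, 0, 0],
    [0, 0, 0],
    [0, 0, 0],
    [0, 0, 0],
    [0, 0, 0],
    [0, 0, 0],
    [0, 0, 0],
    [0, 0, 0],
    [0, 0, 0],
    [0, 0, 0],
  ],
  gripper=[0, 0, 0, 0, 0, 0, 0, 0, 0, 0],
)

```text
time: 5.35
tool_pos: [0.4516, -0.014, 0.0013]
tool_rot: [3.139, 0.0, 1.624]
contact_force: [-0.7, 0.1, -0.6]
opening: 0.046
```

```bash
python3 - <<'E'
from h import *
p=read_camera('top'); s=read_camera('side')
print(rect(p,'plate',.008,[288,235]),rect(s,'plate',.008,[257,230]))
im=np.hstack([cv2.resize(p['img'][150:300,200:380],None,fx=2.2,fy=2.2),cv2.resize(s['img'][150:300,180:360],None,fx=2.2,fy=2.2)])
cv2.imwrite('pics/c2.png',im[:,:,::-1])
E
```

```text
None (array([532.3, -21.6,  85.1,  86.5,   0.6]), 0.71)
```

View pics/c2.png

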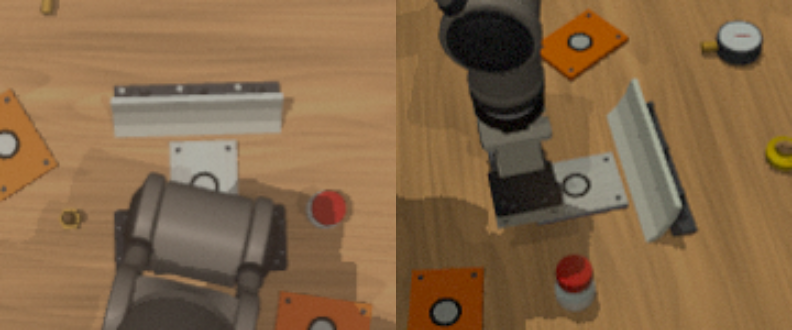

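The plate is squared to the fence, with its leading edge just before the toe. I'll keep pushing so it rides up.

Call:
carry_out(
  translation=[
    [0, 0.006, 0],
    [0, 0.006, 0],
    [0, 0.006, 0],
    [0, 0.006, 0],
    [0, 0.006, 0],
    [0, 0.006, 0],
    [0, 0.006, 0],
    [0, 0.006, 0],
  ],
  turn=[
    [0, 0, 0],
    [0, 0, 0],
    [0, 0, 0],
    [0, 0, 0],
    [0, 0, 0],
    [0, 0, 0],
    [0, 0, 0],
    [0, 0, 0],
  ],
  gripper=[0, 0, 0, 0, 0, 0, 0, 0],
)

```text
time: 6.35
tool_pos: [0.4982, -0.0112, 0.0009]
tool_rot: [-3.141, -0.0, 1.624]
contact_force: [-3.5, 0.9, -1.9]
opening: 0.0463
```

Call:
carry_out(
  translation=[
    [0, 0.006, 0],
    [0, 0.006, 0],
    [0, 0.006, 0],
    [0, 0.006, 0],
    [0, 0.006, 0],
    [0, 0.006, 0],
    [0, 0.006, 0],
    [0, 0.004, 0],
    [0, 0.004, 0],
    [0, 0, 0],
  ],
  turn=[
    [0, 0, 0],
    [0, 0, 0],
    [0, 0, 0],
    [0, 0, 0],
    [0, 0, 0],
    [0, 0, 0],
    [0, 0, 0],
    [0, 0, 0],
    [0, 0, 0],
    [0, 0, 0],
  ],
  gripper=[0, 0, 0, 0, 0, 0, 0, 0, 0, 0],
)

```text
time: 7.35
tool_pos: [0.5486, -0.0086, 0.0013]
tool_rot: [3.141, 0.0, 1.624]
contact_force: [-0.4, -0.1, -0.7]
opening: 0.0461
```

```bash
python3 - <<'E'
from h import *
p=read_camera('top'); s=read_camera('side')
im=np.hstack([cv2.resize(p['img'][150:300,200:380],None,fx=2.2,fy=2.2),cv2.resize(s['img'][140:290,200:380],None,fx=2.2,fy=2.2)])
cv2.imwrite('pics/c3.png',im[:,:,::-1])
E
```

```text
(no output)
```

View pics/c3.png

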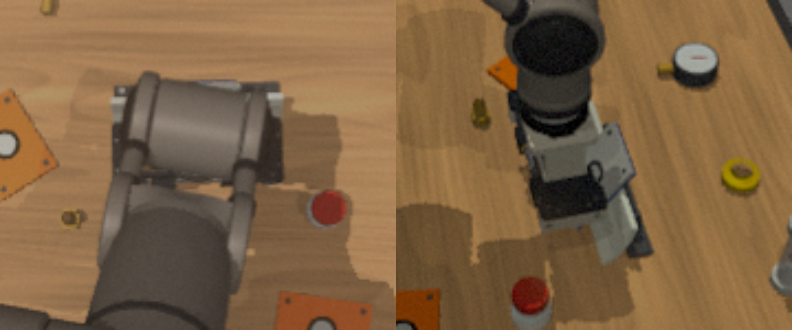

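Call:
carry_out(
  translation=[
    [0, 0.004, 0],
    [0, 0.004, 0],
    [0, 0.004, 0],
    [0, 0, 0],
    [0, 0, 0],
  ],
  turn=[
    [0, 0, 0],
    [0, 0, 0],
    [0, 0, 0],
    [0, 0, 0],
    [0, 0, 0],
  ],
  gripper=[0, 0, 0, 0, 0],
)

```text
time: 7.95
tool_pos: [0.5604, -0.008, 0.0013]
tool_rot: [3.14, 0.0, 1.624]
contact_force: [0.0, -0.0, 0.1]
opening: 0.0457
```

Call:
carry_out(
  translation=[
    [0, 0.002, 0],
    [0, 0.002, 0],
    [0, 0, 0],
  ],
  turn=[
    [0, 0, 0],
    [0, 0, 0],
    [0, 0, 0],
  ],
  gripper=[0, 0, 0],
)

```text
time: 8.25
tool_pos: [0.5633, -0.0077, 0.0011]
tool_rot: [-3.14, -0.0, 1.624]
contact_force: [-2.6, 0.6, 1.4]
opening: 0.0461
```

Call:
carry_out(
  translation=[
    [0, -0.005, 0],
    [0, -0.01, 0],
    [0, -0.02, 0],
    [0, -0.03, 0],
    [0, -0.03, -0.03],
    [0, 0, -0.04],
    [0, 0, -0.04],
    [0, 0, -0.04],
    [0, 0, -0.04],
  ],
  turn=[
    [0, 0, 0],
    [0, 0, 0],
    [0, 0, 0],
    [0, 0, 0],
    [0, 0, 0],
    [0, 0, 0],
    [0, 0, 0],
    [0, 0, 0],
    [0, 0, 0],
  ],
  gripper=[0, 0, 0, 0, 0, 0, 0, 0, 0],
)

```text
time: 9.15
tool_pos: [0.4683, -0.0128, 0.1931]
tool_rot: [3.14, 0.0, 1.624]
contact_force: [1.2, -0.2, -1.4]
opening: 0.0458
```

```bash
python3 - <<'E'
from h import *
p=read_camera('top'); s=read_camera('side')
np.set_printoptions(precision=4,suppress=True)
for q in (p,s):
    for n,z in [('edge_back',.098),('edge_front',.003),('fence_top',.062)]:
        for r in nets.tip_of(q,n)[:3]: print(n,round(r['score'],2),np.round(r['pixel']),at(q,r['pixel'],z))
im=np.hstack([cv2.resize(p['img'][150:300,200:380],None,fx=2.2,fy=2.2),cv2.resize(s['img'][140:290,200:380],None,fx=2.2,fy=2.2)])
cv2.imwrite('pics/c4.png',im[:,:,::-1])
E
```

```text
edge_back 0.59 [294. 187.] [ 0.629  -0.0186  0.098 ]
edge_front 0.93 [295. 211.] [ 0.5787 -0.0223  0.003 ]
edge_front 0.85 [364. 301.] [ 0.3459 -0.207   0.003 ]
edge_front 0.69 [191. 199.] [0.6064 0.2554 0.003 ]
fence_top 0.68 [290. 202.] [ 0.5946 -0.0093  0.062 ]
fence_top 0.55 [289. 196.] [ 0.611  -0.0064  0.062 ]
fence_top 0.24 [223. 139.] [0.7574 0.1676 0.062 ]
edge_back 0.86 [304. 200.] [0.6326 0.0007 0.098 ]
edge_back 0.85 [250. 178.] [0.5103 0.1038 0.098 ]
edge_back 0.84 [202. 272.] [ 0.3609 -0.1624  0.098 ]
edge_front 0.87 [275. 161.] [0.6052 0.253  0.003 ]
edge_front 0.85 [284. 228.] [ 0.579  -0.0083  0.003 ]
edge_front 0.68 [202. 312.] [ 0.3443 -0.212   0.003 ]
fence_top 0.69 [284. 228.] [ 0.5706 -0.0513  0.062 ]
fence_top 0.62 [294. 214.] [ 0.6054 -0.0113  0.062 ]
```

View pics/c4.png

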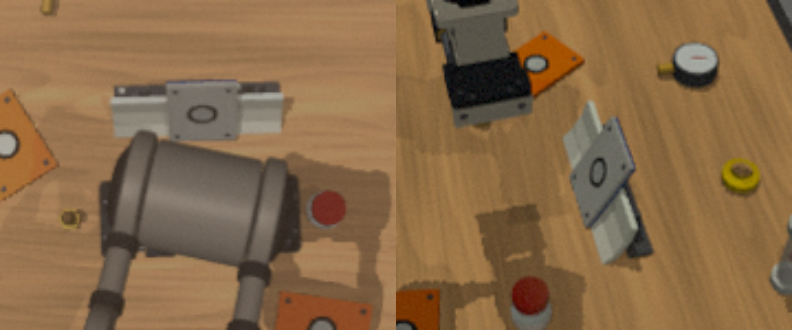

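The plate stands leaning and centred on the fence: top crop (203,112), top edge x≈0.632, lower edge x≈0.579. Next I go over it and down behind it.

Call:
carry_out(
  translation=[
    [0, 0.037, 0],
    [0, 0.037, 0],
    [0, 0.037, 0],
    [0, 0.037, 0],
    [0, 0.037, 0],
    [0, 0.037, 0],
    [0, 0, 0],
    [0, 0, 0.035],
    [0, 0, 0.035],
    [0, 0, 0.03],
  ],
  turn=[
    [0, 0, 0],
    [0, 0, 0],
    [0, 0, 0],
    [0, 0, 0],
    [0, 0, 0],
    [0, 0, 0],
    [0, 0, 0],
    [0, 0, 0],
    [0, 0, 0],
    [0, 0, 0],
  ],
  gripper=[0, 0, 0, 0, 0, 0, 0, 0, 0, 0],
)

```text
time: 10.55
tool_pos: [0.6889, -0.0009, 0.0881]
tool_rot: [-3.138, -0.001, 1.624]
contact_force: [0.3, 0.7, -0.0]
opening: 0.0457
```

Call:
carry_out(
  translation=[
    [0, 0, 0.01],
    [0, 0, 0],
    [0, -0.01, 0],
    [0, -0.01, 0],
    [0, -0.01, 0],
    [0, -0.005, 0],
    [0, 0, 0],
  ],
  turn=[
    [0, 0, 0],
    [0, 0, 0],
    [0, 0, 0],
    [0, 0, 0],
    [0, 0, 0],
    [0, 0, 0],
    [0, 0, 0],
  ],
  gripper=[0, 0, 0, 0, 0, 0, 0],
)

```text
time: 11.25
tool_pos: [0.6561, -0.003, 0.083]
tool_rot: [3.139, 0.0, 1.624]
contact_force: [-0.0, 0.5, 0.0]
opening: 0.0461
```

Call:
carry_out(
  translation=[
    [0, -0.006, 0],
    [0, -0.006, 0],
    [0, -0.006, 0],
    [0, -0.005, 0],
    [0, -0.005, 0],
    [0, -0.005, 0],
    [0, -0.005, 0],
    [0, -0.005, 0],
    [0, -0.005, 0],
    [0, -0.005, 0],
  ],
  turn=[
    [0, 0, 0],
    [0, 0, 0],
    [0, 0, 0],
    [0, 0, 0],
    [0, 0, 0],
    [0, 0, 0],
    [0, 0, 0],
    [0, 0, 0],
    [0, 0, 0],
    [0, 0, 0],
  ],
  gripper=[0, 0, 0, 0, 0, 0, 0, 0, 0, 0],
)

```text
time: 12.25
tool_pos: [0.6023, -0.0057, 0.0812]
tool_rot: [-3.142, -0.0, 1.624]
contact_force: [0.7, 0.8, 0.7]
opening: 0.0462
```

```bash
python3 - <<'E'
from h import *
s=read_camera('side')
print(robot.observe()['tool_pos'])
cv2.imwrite('pics/c5.png',cv2.resize(s['img'][140:290,180:380],None,fx=3,fy=3)[:,:,::-1])
E
```

```text
[ 0.60156157 -0.00569807  0.08108194]
```

View pics/c5.png

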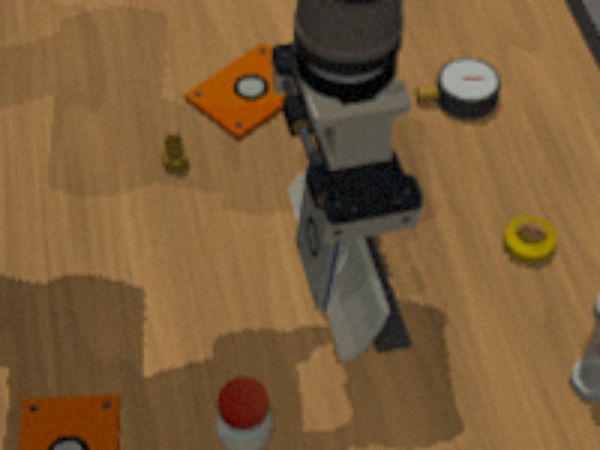

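The plate is standing up near vertical, with its lower corner still near the toe (crop (325,305)). I'll continue over.

Call:
carry_out(
  translation=[
    [0, -0.005, 0],
    [0, -0.005, 0],
    [0, -0.005, 0],
    [0, -0.005, 0],
    [0, -0.005, 0],
    [0, -0.005, 0],
    [0, -0.005, 0],
    [0, -0.004, 0],
    [0, 0, 0],
    [0, 0, 0],
  ],
  turn=[
    [0, 0, 0],
    [0, 0, 0],
    [0, 0, 0],
    [0, 0, 0],
    [0, 0, 0],
    [0, 0, 0],
    [0, 0, 0],
    [0, 0, 0],
    [0, 0, 0],
    [0, 0, 0],
  ],
  gripper=[0, 0, 0, 0, 0, 0, 0, 0, 0, 0],
)

```text
time: 13.3
tool_pos: [0.564, -0.0078, 0.0813]
tool_rot: [3.141, -0.0, 1.624]
contact_force: [0.5, 0.3, 0.4]
opening: 0.0459
```

Call:
carry_out(
  translation=[
    [0, 0, -0.04],
    [0, 0, -0.04],
    [0, 0, -0.04],
    [0.05, 0, -0.03],
    [0.05, 0, 0],
    [0.05, 0, 0],
    [0.05, 0, 0],
    [0.05, 0, 0],
    [0, 0, 0],
    [0, 0, 0],
  ],
  turn=[
    [0, 0, 0],
    [0, 0, 0],
    [0, 0, 0],
    [0, 0, 0],
    [0, 0, 0],
    [0, 0, 0],
    [0, 0, 0],
    [0, 0, 0],
    [0, 0, 0],
    [0, 0, 0],
  ],
  gripper=[0, 0, 0, 0, 0, 0, 0, 0, 0, 0],
)

```text
time: 14.3
tool_pos: [0.5506, 0.2358, 0.2266]
tool_rot: [-3.141, 0.0, 1.627]
contact_force: [-0.4, -0.2, 0.3]
opening: 0.0455
```

```bash
python3 - <<'E'
from h import *
p=read_camera('top'); s=read_camera('side')
print(rect(p,'plate',.008,[288,233]),rect(s,'plate',.008,[257,230]))
for q in (p,s):
  for n,z in [('fitting',0),('jar',0),('fence_toe',0)]:
    for r in nets.tip_of(q,n)[:1]: print(n,np.round(at(q,r['pixel'],z),3))
im=np.hstack([cv2.resize(p['img'][110:320,180:380],None,fx=2,fy=2),cv2.resize(s['img'][120:330,180:380],None,fx=2,fy=2)])
cv2.imwrite('pics/c6.png',im[:,:,::-1])
E
```

```text
(array([508.3, -17.2, 112.3,  79.8,   3. ]), 0.96) (array([509.8, -22.5, 113.6,  87.4,   3.5]), 0.56)
fitting [0.47 0.15 0.  ]
jar [ 0.496 -0.169  0.   ]
fitting [ 0.484  0.141 -0.   ]
jar [ 0.493 -0.163  0.   ]
fence_toe [ 0.609 -0.007 -0.   ]
```

View pics/c6.png

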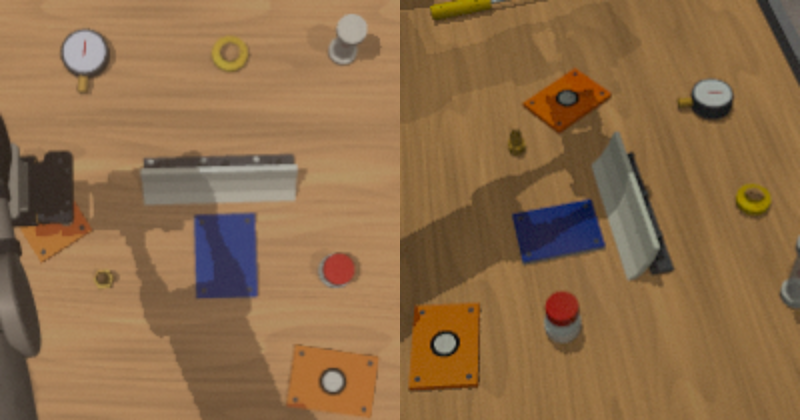

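Both views show the plate flat, blue side up, in front of the fence (top crop (226,256), side crop (558,232)). The neighbours are where they were, so I'm handing in.

```bash
python3 -c "
from cell import robot
print(robot.observe()['tool_pos'],robot.observe()['time']); print(robot.hand_in())"
```

```text
[0.5511362  0.23416729 0.22706163] 14.8
the job is handed in; nothing more can be done
None
```

The cover plate now lies flat, blue side up, in front of the fence, and I handed the job in at 14.8 s. I pushed it by its near edge with the two half-open fingers. It squared up, rode up the fence and stayed leaning there once I let go. I then pushed its top edge from behind until it dropped over towards the robot. It was never gripped or lifted.

**Last checks:**
- **Plate:** both cameras show it blue side up. The top view measures it at about 112 x 80 mm, lying square to the fence with its centre near (0.508, -0.017), and about 15–20 mm clear of the toe.
- **Other things:** the neighbours in the last crops (fitting, jar, gauge, knob, flow tube, fence and both orange plates) look unmoved. The screwdriver showed only in part, and the blue done plate was outside those crops; the arm never went near either.
- **Forces:** the wrist readings after each move stayed under about 5 N.
- **Disagreements:** the top and side cameras differed by about 5 mm in the plate's y. They differed by about 6–17 mm for the fitting and jar, and the top view did so at the start too. The last fence-toe reading (x = 0.609) came from only one camera and was about 28 mm off. I take it as a network error, since the fence is fixed and looks unmoved.

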